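# Load a stack-nest specimen bin and stack its mate on the ledges

### The arm

A 7-joint arm with a two-finger parallel gripper is mounted at the origin on the work surface. World frame = base frame: x ahead of the robot, y to its left, z up, the work surface at z = 0. Lengths are in mm, angles in rad, forces in N, time in s.
With the tool pointing down it reaches from about 400 to 875 mm from the base axis. Payload 4.4 kg.
Tool frame: the origin (TCP) lies midway between the tips of the shut fingers; the grasp point (between the pads) lies behind it (ctrl.grip_point_offset is the x of the grasp point in the tool frame, in mm); x points along the fingers, z is the direction in which the jaws open and shut, and the axes are right-handed (so a half turn about x gives the same grasp; the last joint's range is limited). The gripper opens to 85 mm and grips with 20 to 120 N. Pads are 22 mm wide; open, the fingers measure 114 mm over their backs; the gripper's body (76 mm by 85 mm) begins 54 mm behind the grasp point. The pads swing forward as they close: fully open they stand 13 mm farther back than shut.
Start: joints at [-1.35, 0.628, 0.038, 1.517, -0.027, 0.996, -0.02], TCP at [183.85, 623.472, 231.313] pointing down, gripper open.
Joint ranges: [-3.06, 3.06], [-0.37, 2.12], [-1.25, 1.32], [0.18, 2.47], [-1.1, 4.24], [0.23, 1.98], [-2.94, 2.94]. Speed limits (rad/s): [2.57, 2.57, 3.14, 3.14, 3.14, 3.14, 3.14].

### API

Orientations are given as [roll, pitch, yaw] about the fixed x, y, z axes, in that order (R = Rz(yaw) Ry(pitch) Rx(roll)).
In Python, from cell import status, eyes, ctrl gives the robot as it stands. The module is installed in compiled form; this text tells all that it offers.
- The arm moves only by the tool apply_moves, never from a script. Its argument "targets" is a list of rows, each a list of 3 entries, a list of its own where there are three numbers: the shift along the tool's x, y, z in mm, then the turn about the tool's x in degrees, then the finger opening in mm, from 0 to 85.4. In form: [[[dx, dy, dz], roll, claw], ...]. A call has 1 to 10 rows; each row shifts and turns the pose as measured when the row begins, along the tool's axes as they then stand; what a row does not reach is not made up. A row lasts 1/8 s, in which the tool goes at most 62.5 mm and 10.7 degrees, less where a joint would pass 70% of its speed; a pose out of reach is approached as far as the arm can. A call is refused whole if a number of a shift passes 62.5 or a number of a turn 10.7, either way. A call with a gripper value outside its range is refused whole. The fingers move at their own pace and stop on an object; the grip force is fixed at half the most. Time passes only in rows, so rows that do not move let the fingers close. It gives the time, the measured TCP pose, the force and the opening at its end, in the units of the state.
- status.read_state(): the state, without advancing time (a new reading comes with each control period).
- eyes.get_image(name): name is "scene" or "top" or "wrist"; returns (picture, depth): 400x640x3 uint8, blue, green, red; 400x640 float32, mm along the optical axis (not along the pixel's ray), 0 where there is no reading.
- eyes.camera_params(name): a dict with "fx", "fy", "cx", "cy" (pixels), "R" (3x3) and "t" (3): a world point X has camera coordinates R X + t. Camera axes: x right, y down, z forward; pixel columns grow to the right and rows downward; lengths in mm; the calibration is good to about 2 mm. A picture is of the moment at which its call begins: read the wrist's pose just before it. camera_params takes no time and is no camera call; for the wrist camera it gives the pose at the moment of the call.
- ctrl.finish_job(): hands the job in, once; it reports no verdict.
The state is a dict: "clock": time; "qpos": joint angles; "qd": joint speeds; "tau": joint torques, N m; "eef_pos": TCP position; "tool_rot": TCP orientation; "force": force on the tool from outside, world axes, zero at the start; "torque": the same for the moment, N m; "width": finger opening in mm.
Only numpy, scipy, OpenCV 4.12 (cv2) and the standard library are available. Lean on these libraries where they do the work, as an engineer would, in place of code of your own. Each camera call takes 0.05 s, during which the arm holds its last target.

### The job

Put the tube rack upright on the floor of the dark blue bin, leaving that bin where it stands. Then pick up the light blue bin by its white handle, turn it so that its orange end is over the dark bin's plain end, and set it down on the dark bin so that it rests level on the four ledges, clear of the rack, instead of nesting. Set things down rather than dropping them, and leave the bottle, the jar and the foam block alone.

Things in the scene. Friction and masses are not known exactly. Their poses are not given: they have to be found in the camera images.
- lower_bin: Lower bin: dark blue open stack-nest bin, loose, 0.6 kg, on the bench. Over the rim 198 mm long (x) x 154 wide (y), 100 high; leaning walls 4 thick, foot 164 x 120, floor 4 thick. Origin: centre of the underside; z up; +x to its orange end (the other end is plain blue). Free floor 156 x 92 mm between the pillars.
- lower_bin_ledges (a point): Centre of the lower bin at ledge height, 82 mm above its underside, 18 below its rim. Four pillars inside the long walls (x = +55 and -21 mm, 20 wide, inner faces at y = +-46) end in flat ledges here. The other bin set on the same way round sinks past them; with its orange end over the plain end its underside rests on them, with about 7 mm play each way.
- lower_bin_orange_end (a point): Middle of the top edge of the lower bin's orange end: 92.5 mm along +x from the bin's centre, 100 mm above its underside.
- upper_bin_mid (a point): Bin to be stacked: light sky-blue, loose, 0.4 kg, outer size as the lower bin, grooves in foot and long walls at x = +55 and -21 mm. Point: its centre, 65 mm above its underside; +x to its orange end, z up. It starts on the bench, orange end facing roughly (within 1.2 rad) as the lower bin's. On the ledges this point is 147 mm above the bench.
- upper_bin_handle (a point): Middle of the white grip of the upper bin's handle wall, which stands along the bin's long axis (x) over its centre: grip 90 mm long (x), 12 thick (y), from 96 to 130 mm above the underside; this point is 113 mm above it. At rim height about 60 mm is free on either side.
- upper_bin_orange_end (a point): Middle of the top edge of the upper bin's orange end: 92.5 mm along +x from that bin's centre, 100 mm above its underside.
- tube_rack_mid (a point): Tube rack, loose, 0.22 kg: white block 130 (x) x 56 (y) x 30 mm, capped tubes fixed at both ends (to 55 mm high), between them a grey upright handle fin 44 long (x), 10 thick (y), from 30 to 68 mm high, with 50 mm (x) between the tube groups. Point: its centre, 34 mm above its underside; z up. It goes in either way round, its length along the bin's.
- reagent_bottle: Bystander: white bottle, 60 mm diameter, 120 mm tall, origin at the centre of its underside. Leave alone.
- amber_jar: Bystander: amber jar with black lid, 68 mm diameter, 90 mm tall, origin at the centre of its underside. Leave alone.
- foam_block: Bystander: white block 100 x 60 x 35 mm with three tube caps on top (to 49 mm), origin at the centre of its underside, length along its x. Leave alone.
Mind the look-alikes: they are no part of the job. Leave any brown or red look-alike of the part that bears upper_bin_mid alone.

How it is judged (in metres and radians):
On the way:
1. the tube rack stands upright on the floor of the lower bin, let go (x of tube_rack_mid in the frame of lower_bin between -0.03 and 0.03 m and y of tube_rack_mid in the frame of lower_bin between -0.03 and 0.03 m and z of tube_rack_mid in the frame of lower_bin between 0.03 and 0.046 m and angle between tube_rack_mid's own z axis and vertical below 0.06 rad and contact force between the fingers and tube_rack below 0.05 N), for 0.2 s.
At the end, for the whole second after the job is handed in: Rack upright on the lower bin's floor, within 30 mm of its centre along and across; lower bin flat, within 50 mm of its start; upper bin on the ledges (mid 147 +- 4 mm above the lower underside, 13 mm of centre, tilt < 0.04 rad), orange end over plain end, clear of the rack; all let go, at rest (x of tube_rack_mid in the frame of lower_bin between -0.03 and 0.03 m and y of tube_rack_mid in the frame of lower_bin between -0.03 and 0.03 m and z of tube_rack_mid in the frame of lower_bin between 0.03 and 0.046 m and angle between tube_rack_mid's own z axis and vertical below 0.06 rad and angle between each of lower_bin, upper_bin_mid's own z axis and vertical below 0.04 rad and height (world z) of lower_bin below 0.006 m and distance of lower_bin from where it was at the start of the episode below 0.05 m and z of upper_bin_mid in the frame of lower_bin between 0.143 and 0.151 m and horizontal distance between upper_bin_mid and lower_bin below 0.013 m and x of upper_bin_orange_end in the frame of lower_bin below -0.07 m and x of lower_bin_orange_end in the frame of upper_bin_mid below -0.07 m and contact force between upper_bin and tube_rack below 0.05 N and contact force between upper_bin and lower_bin above 1 N and linear speed of each of upper_bin, tube_rack below 0.02 m/s); the robot touches nothing.
It fails at once if the upper bin or the rack is dropped (moving faster than 0.55 m/s while nothing of the robot touches it: a fall of more than about 15 mm) ((linear speed of upper_bin above 0.55 m/s and contact force between each of the arm, the fingers and upper_bin below 0.02 N) or (linear speed of tube_rack above 0.55 m/s and contact force between each of the arm, the fingers and tube_rack below 0.02 N)).
It fails at once if the bottle, the jar or the foam block is pushed more than 30 mm or tipped (distance of any of reagent_bottle, amber_jar, foam_block from where it was at the start of the episode above 0.03 m or angle between any of reagent_bottle, amber_jar, foam_block's own z axis and vertical above 0.3 rad).
It also fails if it takes over 64 s, if anything falls off the work surface, if the arm or the gripper's body presses on something with over 40 N, if the wrist force passes 120 N, or if a joint passes its speed limit or range.

## Working session

There is one attempt and no reset: what is moved stays moved. The work goes in short steps, Python scripts to look and compute and a tool call to move; the robot and the scene stay as the last step left them, time stands still between calls to the robot, and variables do not carry over. Pictures are saved under pics/ and viewed, and the job is handed in when it is done.

Besides the shell and the picture viewer there is one more tool, called after "Emit:" in YAML: its name, and indented under it one key for each argument. apply_moves: Moves the arm, as the interface text tells. Its arguments: {"type":"object","properties":{"targets":{"type":"array"}},"required":["targets"]}

```bash
mkdir -p pics; ls; python3 - <<'E'
from cell import status, eyes, ctrl
import cv2,numpy as np
s=status.read_state();print(s);print(ctrl.grip_point_offset)
for n in ["top","scene"]:
    im,d=eyes.get_image(n);cv2.imwrite(f"pics/{n}0.png",im);np.save(f"pics/{n}0.npy",d)
    p=eyes.camera_params(n);print(n,p)
E
```

```text
pics
{'clock': 0.0, 'qpos': array([-1.34977824,  0.62934002,  0.03840111,  1.5183811 , -0.0269858 ,
        0.99627371, -0.02000546]), 'qd': array([ 0.0002512 , -0.00108097, -0.00075295, -0.0010377 , -0.00073978,
       -0.00166405,  0.00038244]), 'tau': array([ 3.38990924e-05, -5.63396680e+01,  1.22594900e+00, -1.93454432e+01,
        1.08361742e-02,  1.07337596e-02,  8.20492687e-06]), 'eef_pos': array([183.6630472 , 622.86212643, 230.38810473]), 'tool_rot': array([-3.13488784,  1.56891093, -1.85087459]), 'force': array([0.12691989, 0.80140683, 0.41657635]), 'torque': array([-0.00834526,  0.01528708, -0.00630675]), 'width': 85.60804220010576}
-18.700000000000003
top {'fx': 396.1869079438846, 'fy': 396.1869079438846, 'cx': 318.49322540213416, 'cy': 199.00732336122246, 'R': array([[-0.01749235, -0.99951691, -0.02568988],
       [-0.98963673,  0.02097056, -0.14205415],
       [ 0.14252426,  0.02293879, -0.98952547]]), 't': array([ 134.32470017,  514.09155568, 1103.77877859])}
scene {'fx': 381.9133303369512, 'fy': 381.9133303369512, 'cx': 319.1787337503336, 'cy': 205.15829930330713, 'R': array([[ 0.78856775,  0.61492839,  0.00489735],
       [ 0.37354114, -0.47266257, -0.79815858],
       [-0.48849558,  0.63123147, -0.60242751]]), 't': array([-484.52004896,  -67.54789311, 1597.27814913])}
```

View pics/top0.png

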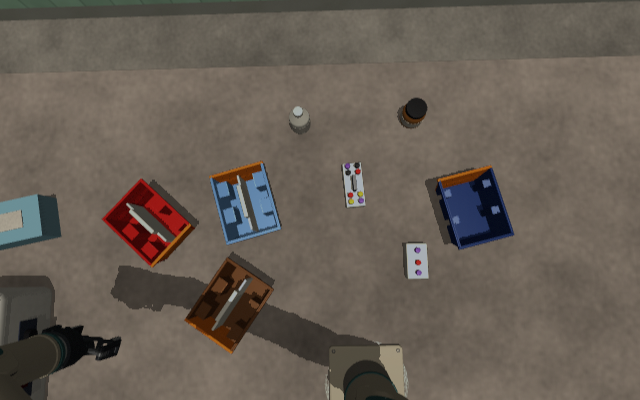

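View pics/scene0.png

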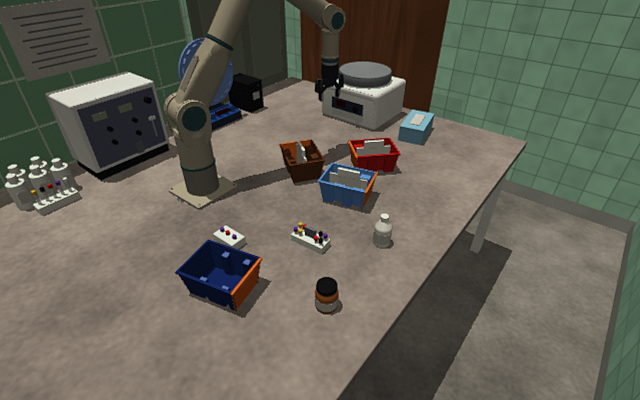

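Top view candidates: the rim bins are light blue (245,203), red (150,222), brown (230,303) and dark blue (475,208). The upper bin is the light blue one. For the rack, (353,185) has tube groups at both ends and a fin, while (417,260) has only three caps, so it is the foam block. I'll confirm in a crop and measure.

```bash
cat > h.py <<'E'
import numpy as np,cv2
from cell import status,eyes,ctrl
def cloud(d,p):
    v,u=np.mgrid[0:d.shape[0],0:d.shape[1]]
    c=np.stack([(u-p['cx'])/p['fx']*d,(v-p['cy'])/p['fy']*d,d],-1)
    return (c-np.array(p['t']))@np.array(p['R'])   # R^T(c-t)
def rect(P):
    r=cv2.minAreaRect(P[:,:2].astype(np.float32)); b=cv2.boxPoints(r)
    e=[b[1]-b[0],b[2]-b[1]]; e.sort(key=lambda x:-np.linalg.norm(x))
    return np.array(r[0]),[np.linalg.norm(x) for x in e],np.arctan2(e[0][1],e[0][0])
E
python3 - <<'E'
from h import *
im=cv2.imread('pics/top0.png');d=np.load('pics/top0.npy');p=eyes.camera_params('top')
W=cloud(d,p);print('bench z',np.median(W[100:140,200:280,2]), (d==0).mean())
hsv=cv2.cvtColor(im,cv2.COLOR_BGR2HSV)
z=W[...,2]
def box(u0,v0,u1,v1):
    m=np.zeros(d.shape,bool);m[v0:v1,u0:u1]=1;return m&(d>0)
for n,b,zl,zh in [('dark',(425,155,522,258),90,108),('light',(200,150,290,252),90,106),('lighthandle',(200,150,290,252),118,140),('rack',(330,152,375,215),20,80),('rackblk',(330,152,375,215),22,36),('rackfin',(330,152,375,215),60,76),('foam',(398,232,438,285),20,60),('jar',(395,90,435,130),50,100),('bottle',(285,98,315,135),40,130),('red',(95,170,200,270),90,106),('brown',(180,245,280,355),90,106)]:
    m=box(*b)&(z>zl)&(z<zh);P=W[m]
    if len(P)<5: print(n,len(P));continue
    c,s,a=rect(P);print(n,len(P),c.round(1),np.round(s,1),'ang',round(a,3),'zmax',P[:,2].max().round(1))
    mo=m&(hsv[...,0]<20)&(hsv[...,1]>140)
    if mo.sum()>5: print('   orange mean',W[mo].mean(0).round(1))
c=np.hstack([cv2.resize(im[150:260,195:375],None,fx=3,fy=3),cv2.resize(im[150:260,425:525],None,fx=2.5,fy=3)])
cv2.imwrite('pics/crop0.png',c[:, :800])
E
```

```text
bench z 0.03460006820278967 0.00393359375
dark 952 [ 477.6 -298.3] [198.4 156.6] ang 0.242 zmax 105.7
   orange mean [ 568.8 -275.4   98.7]
light 942 [503.5 327.2] [199.  154.9] ang 0.267 zmax 106.0
   orange mean [593.5 350.5  98.3]
lighthandle 167 [502.7 326.3] [88.7 12.7] ang 0.271 zmax 134.5
rack 849 [558.4  21.9] [130.7  56.4] ang 0.076 zmax 71.0
   orange mean [558.6  23.   54.7]
rackblk 582 [558.4  21.9] [130.7  56.4] ang 0.076 zmax 36.0
rackfin 61 [565.   23.4] [58.2 13.2] ang 0.194 zmax 71.0
foam 787 [ 334.2 -149. ] [98.3 61.2] ang -0.013 zmax 54.8
   orange mean [ 332.5 -148.1   47.8]
jar 497 [ 761.9 -156. ] [63.1 62.6] ang 0.149 zmax 95.0
   orange mean [ 746.  -145.5   65.6]
bottle 398 [748.6 176.3] [59.5 54.9] ang -1.39 zmax 125.5
red 1030 [453.2 596.1] [199.6 154.8] ang 0.828 zmax 105.5
   orange mean [453.  599.2  98.8]
brown 1032 [230.6 365.6] [199.2 155. ] ang -0.6 zmax 106.0
   orange mean [230.  372.4  98.7]
```

View pics/crop0.png

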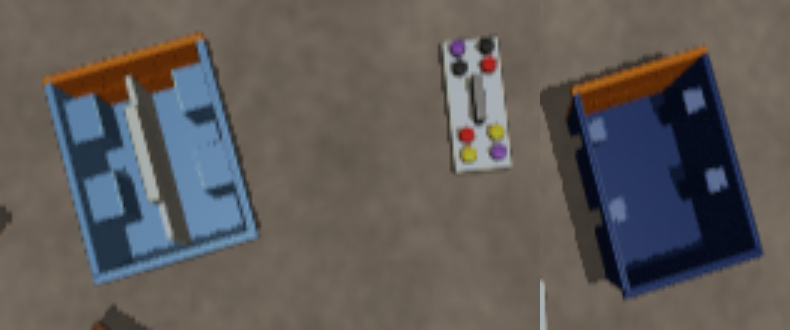

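The crop confirms it. The light blue bin has its white handle wall and its orange end toward world +x. The white rack has 4+4 caps and a grey fin, and the dark bin's orange end is also toward +x. Next I'll plan the moves.

```bash
cat >> h.py <<'E'
from scipy.spatial.transform import Rotation as Ro
def plan(xyz,jaw):
    """remaining move to TCP xyz with jaw axis (tool z) at yaw jaw mod pi; roll first, shifts in axes after roll"""
    s=status.read_state();R=Ro.from_euler('xyz',s['tool_rot']).as_matrix();p=s['eef_pos']
    print('clk',round(s['clock'],2),'pos',p.round(1),'F',s['force'].round(1),'w',round(s['width'],1),'q',s['qpos'].round(2))
    y=np.arctan2(R[1,2],R[0,2]);print('jaw yaw',y.round(3),'tool x',R[:,0].round(4),'q1+az',)
    dl=(jaw-y+np.pi/2)%np.pi-np.pi/2
    roll=-np.degrees(dl)
    D=np.array(xyz)-p
    R2=R@Ro.from_euler('x',roll,degrees=True).as_matrix()
    print('roll deg (mod 180)',roll.round(2),'shift now axes',(R.T@D).round(1),'shift after roll',(R2.T@D).round(1))
E
python3 -c "
from h import *
plan([558.4,21.9,120],0.076+np.pi/2)"
```

```text
clk 0.1 pos [183.7 622.9 230.5] F [ 0.3  0.8 -0.5] w 85.4 q [-1.35  0.63  0.04  1.52 -0.03  1.   -0.02]
jaw yaw 1.284 tool x [-5.0e-04 -1.6e-03 -1.0e+00] q1+az
roll deg (mod 180) -20.79 shift now axes [ 111.3 -529.4 -470.3] shift after roll [ 111.3 -328.1 -627.6]
```

Emit:
apply_moves:
  targets:
    - [[0,0,0],-10.4,60]
    - [[0,0,0],-10.4,60]
    - [[0,-27,-52],0,60]
    - [[0,-27,-52],0,60]
    - [[0,-27,-52],0,60]
    - [[0,-27,-52],0,60]
    - [[0,-27,-52],0,60]
    - [[0,-27,-52],0,60]
    - [[0,-27,-52],0,60]
    - [[0,-27,-52],0,60]

```text
clock: 1.35
eef_pos: [439.7, 219.6, 227.0]
tool_rot: [2.31, 1.565, -2.303]
force: [0.7, -0.1, 0.3]
width: 60.1
```

```bash
python3 -c "
from h import *
plan([558.4,21.9,120],0.076+np.pi/2)"
```

```text
clk 1.35 pos [439.7 219.6 227. ] F [ 0.7 -0.1  0.3] w 60.1 q [-0.49  0.41 -0.05  1.95  0.03  0.79  1.12]
jaw yaw 1.67 tool x [-0.0036 -0.0041 -1.    ] q1+az
roll deg (mod 180) 1.33 shift now axes [ 107.3  -99.  -208.1] shift after roll [ 107.3 -103.8 -205.7]
```

Emit:
apply_moves:
  targets:
    - [[0,-25,-50],1.3,60]
    - [[20,-25,-51],0,60]
    - [[25,-25,-50],0,60]
    - [[25,-25,-50],0,60]
    - [[10,0,0],0,60]
    - [[0,0,0],0,60]

```text
clock: 2.1
eef_pos: [559.8, 15.9, 144.5]
tool_rot: [2.604, 1.565, -2.041]
force: [0.2, 0.8, 0.1]
width: 60.1
```

```bash
python3 - <<'E'
from h import *
plan([558.4,21.9,37],0.076+np.pi/2)
p=eyes.camera_params('wrist');im,d=eyes.get_image('wrist');cv2.imwrite('pics/w1.png',im)
W=cloud(d,p);z=W[...,2]
m=(d>0)&(z>20)&(z<80)&(abs(W[...,0]-558)<90)&(abs(W[...,1]-22)<60)
for lo,hi in [(20,80),(22,34),(62,74)]:
    P=W[m&(z>lo)&(z<hi)]
    if len(P)>20: print(lo,hi,len(P),rect(P))
E
```

```text
clk 2.1 pos [559.8  15.9 144.5] F [0.2 0.8 0.1] w 60.1 q [-0.07  0.61 -0.02  1.85  0.03  0.68  1.53]
jaw yaw 1.638 tool x [-0.0025 -0.005  -1.    ] q1+az
roll deg (mod 180) -0.5 shift now axes [107.5   0.7   6.6] shift after roll [107.5   0.6   6.6]
20 80 11860 (array([558.48736572,  19.74990273]), [np.float32(129.53737), np.float32(56.16363)], np.float32(0.07815344))
22 34 7471 (array([558.48736572,  19.74990273]), [np.float32(129.53737), np.float32(56.16363)], np.float32(0.07815344))
62 74 910 (array([558.46380615,  19.50825119]), [np.float32(44.138638), np.float32(9.511074)], np.float32(0.07665145))
```

View pics/w1.png

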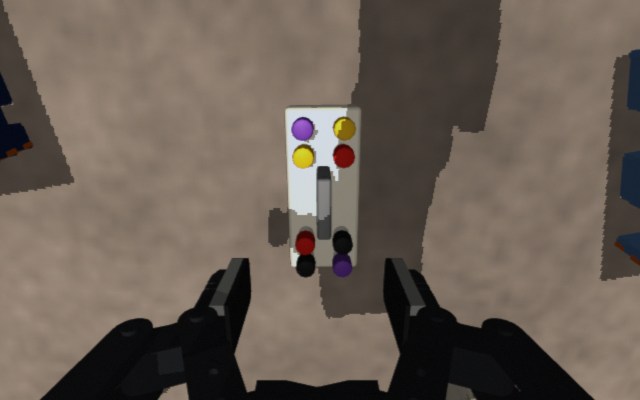

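The wrist view shows the rack between the fingers, with the fin at about (323,203). Descending.

Emit:
apply_moves:
  targets:
    - [[35,1,5],-0.5,60]
    - [[35,0,0],0,60]
    - [[25,0,0],0,60]
    - [[10,0,0],0,60]
    - [[0,0,0],0,60]

```text
clock: 2.78
eef_pos: [561.0, 28.5, 42.5]
tool_rot: [-1.923, 1.563, -0.264]
force: [0.1, -0.5, 0.6]
width: 60.2
```

```bash
python3 -c "
from h import *
plan([558.4,20.6,36],0.076+np.pi/2)"
```

```text
clk 2.77 pos [561.   28.5  42.5] F [ 0.1 -0.5  0.6] w 60.2 q [-0.09  0.77 -0.02  1.91  0.04  0.45  1.52]
jaw yaw 1.659 tool x [ 0.007  -0.0019 -1.    ] q1+az
roll deg (mod 180) 0.67 shift now axes [ 6.5  3.3 -7.6] shift after roll [ 6.5  3.2 -7.7]
```

Emit:
apply_moves:
  targets:
    - [[6,3,-7],0.6,60]
    - [[0,0,0],0,60]

```text
clock: 3.02
eef_pos: [559.7, 21.2, 38.1]
tool_rot: [-1.824, 1.56, -0.176]
force: [0.2, -0.2, 0.3]
width: 60.1
```

```bash
python3 -c "
from h import *
plan([558.4,20.6,36],0.076+np.pi/2)"
```

```text
clk 3.02 pos [559.7  21.2  38.1] F [ 0.2 -0.2  0.3] w 60.1 q [-0.08  0.78 -0.02  1.92  0.04  0.43  1.52]
jaw yaw 1.648 tool x [ 0.0102 -0.0018 -0.9999] q1+az
roll deg (mod 180) 0.07 shift now axes [ 2.1  1.3 -0.5] shift after roll [ 2.1  1.3 -0.5]
```

Emit:
apply_moves:
  targets:
    - [[2,1,0],0,30]
    - [[0,0,0],0,5]
    - [[0,0,0],0,5]
    - [[0,0,0],0,5]
    - [[0,0,0],0,5]

```text
clock: 3.65
eef_pos: [559.5, 20.8, 37.1]
tool_rot: [-1.778, 1.558, -0.131]
force: [0.3, 0.4, 0.1]
width: 8.9
```

```bash
python3 -c "
from h import *
plan([558.4,20.6,160],0.076+np.pi/2)"
```

```text
clk 3.65 pos [559.5  20.8  37.1] F [0.3 0.4 0.1] w 8.9 q [-0.08  0.78 -0.02  1.92  0.04  0.42  1.52]
jaw yaw 1.647 tool x [ 0.0122 -0.0016 -0.9999] q1+az
roll deg (mod 180) 0.03 shift now axes [-122.9   -0.4   -0.5] shift after roll [-122.9   -0.4   -0.5]
```

Gripped at width 8.9. Lifting.

Emit:
apply_moves:
  targets:
    - [[-15,0,0],0,5]
    - [[-30,0,0],0,5]
    - [[-40,0,0],0,5]
    - [[-40,0,0],0,5]
    - [[-25,0,0],0,5]
    - [[0,0,0],0,5]

```text
clock: 4.4
eef_pos: [556.8, 21.4, 195.0]
tool_rot: [-1.756, 1.558, -0.108]
force: [-0.1, -0.2, -1.3]
width: 9.4
```

```bash
python3 -c "
from h import *
plan([477.6,-298.3,180],0.242+np.pi/2)"
```

```text
clk 4.4 pos [556.8  21.4 195. ] F [-0.1 -0.2 -1.3] w 9.4 q [-0.07  0.53 -0.03  1.83  0.02  0.77  1.53]
jaw yaw 1.648 tool x [ 0.0123 -0.0013 -0.9999] q1+az
roll deg (mod 180) -9.45 shift now axes [  14.4  103.7 -312.6] shift after roll [  14.4  153.7 -291.3]
```

Emit:
apply_moves:
  targets:
    - [[0,0,0],-5,5]
    - [[0,10,-20],-4.5,5]
    - [[0,20,-38],0,5]
    - [[0,20,-38],0,5]
    - [[0,20,-38],0,5]
    - [[0,20,-38],0,5]
    - [[0,20,-38],0,5]
    - [[0,20,-38],0,5]
    - [[0,10,-20],0,5]
    - [[0,0,0],0,5]

```text
clock: 5.65
eef_pos: [475.8, -278.0, 183.5]
tool_rot: [0.579, 1.563, 2.402]
force: [0.7, 0.8, -1.5]
width: 9.1
```

```bash
python3 -c "
from h import *
plan([477.6,-298.3,180],0.242+np.pi/2)
p=eyes.camera_params('wrist');im,d=eyes.get_image('wrist');cv2.imwrite('pics/w2.png',im)
W=cloud(d,p);z=W[...,2]
m=(d>0)&(z>94)&(z<106)&(abs(W[...,0]-478)<130)&(abs(W[...,1]+298)<110)
print(m.sum(),rect(W[m]))
im,d=eyes.get_image('top');p=eyes.camera_params('top');cv2.imwrite('pics/top2.png',cv2.resize(im[120:300,330:560],None,fx=3,fy=3))
"
```

```text
clk 5.65 pos [ 475.8 -278.   183.5] F [ 0.7  0.8 -1.5] w 9.1 q [ 0.54  0.55 -0.09  1.84  0.07  0.76  2.24]
jaw yaw 1.823 tool x [-0.0056  0.0051 -1.    ] q1+az
roll deg (mod 180) 0.58 shift now axes [  3.4   3.3 -20.1] shift after roll [  3.4   3.1 -20.1]
11747 (array([ 477.52325439, -300.56582642]), [np.float32(197.47728), np.float32(154.0867)], np.float32(0.23654899))
```

View pics/w2.png

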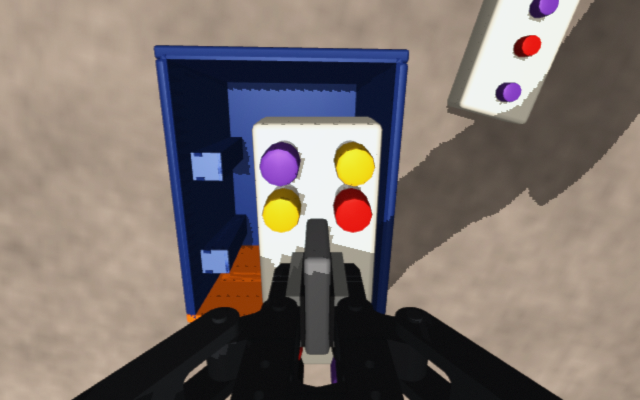

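View pics/top2.png

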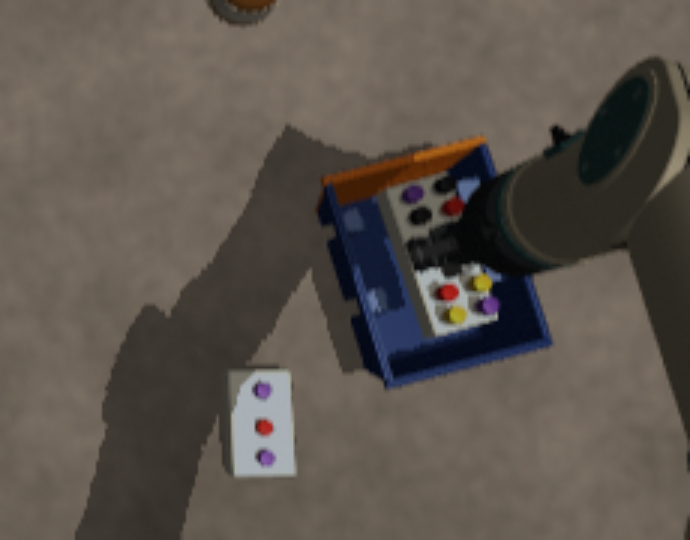

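Both views show the rack held level above the dark bin, about 20 mm off in y. I'll correct that before lowering.

Emit:
apply_moves:
  targets:
    - [[0,2,-10],0.6,5]
    - [[0,1,-9],0,5]
    - [[0,0,0],0,5]
    - [[0,0,0],0,5]

```text
clock: 6.25
eef_pos: [480.4, -291.9, 183.3]
tool_rot: [0.284, 1.561, 2.106]
force: [0.4, -0.2, -1.8]
width: 9.2
```

```bash
python3 -c "
from h import *
plan([477.6,-299.5,41],0.239+np.pi/2)
"
```

```text
clk 6.25 pos [ 480.4 -291.9  183.3] F [ 0.4 -0.2 -1.8] w 9.2 q [ 0.56  0.57 -0.09  1.81  0.06  0.78  2.26]
jaw yaw 1.821 tool x [-0.0049  0.0083 -1.    ] q1+az
roll deg (mod 180) 0.67 shift now axes [142.2   4.2  -8. ] shift after roll [142.2   4.1  -8.1]
```

Emit:
apply_moves:
  targets:
    - [[10,4,-8],0.6,5]
    - [[25,0,0],0,5]
    - [[30,0,0],0,5]
    - [[20,0,0],0,5]
    - [[5,0,0],0,5]
    - [[0,0,0],0,5]

```text
clock: 7.0
eef_pos: [477.1, -302.5, 89.0]
tool_rot: [0.393, 1.562, 2.201]
force: [0.5, -0.4, -1.4]
width: 8.8
```

```bash
python3 -c "
from h import *
plan([477.6,-299.5,41],0.239+np.pi/2)
"
```

```text
clk 7.0 pos [ 477.1 -302.5   89. ] F [ 0.5 -0.4 -1.4] w 8.8 q [ 0.57  0.71 -0.07  1.87  0.08  0.58  2.25]
jaw yaw 1.808 tool x [-0.0051  0.0069 -1.    ] q1+az
roll deg (mod 180) -0.1 shift now axes [48.  -1.3  2.4] shift after roll [48.  -1.3  2.4]
```

Emit:
apply_moves:
  targets:
    - [[15,-1,2],0,5]
    - [[12,0,0],0,5]
    - [[8,0,0],0,5]
    - [[5,0,0],0,5]
    - [[0,0,0],0,5]
    - [[0,0,0],0,5]

```text
clock: 7.75
eef_pos: [478.7, -300.7, 47.7]
tool_rot: [0.169, 1.565, 1.977]
force: [0.5, 0.0, -1.4]
width: 9.2
```

```bash
python3 -c "
from h import *
plan([477.6,-299.5,41],0.239+np.pi/2)
"
```

```text
clk 7.75 pos [ 478.7 -300.7   47.7] F [ 0.5  0.  -1.4] w 9.2 q [ 0.56  0.77 -0.07  1.89  0.09  0.49  2.24]
jaw yaw 1.808 tool x [-0.0023  0.0053 -1.    ] q1+az
roll deg (mod 180) -0.1 shift now axes [6.7 0.8 1.3] shift after roll [6.7 0.8 1.3]
```

Emit:
apply_moves:
  targets:
    - [[3,0,1],0,5]
    - [[3,0,0],0,5]
    - [[1,0,0],0,5]
    - [[0,0,0],0,5]

```text
clock: 8.25
eef_pos: [478.9, -300.0, 41.8]
tool_rot: [-0.063, 1.566, 1.745]
force: [-0.6, -0.1, -1.2]
width: 9.2
```

```bash
python3 -c "
from h import *
plan([477.6,-299.5,41],0.239+np.pi/2)
"
```

```text
clk 8.25 pos [ 478.9 -300.    41.8] F [-0.6 -0.1 -1.2] w 9.2 q [ 0.55  0.78 -0.06  1.89  0.09  0.47  2.23]
jaw yaw 1.808 tool x [-8.0e-04  4.3e-03 -1.0e+00] q1+az
roll deg (mod 180) -0.1 shift now axes [0.8 1.2 0.8] shift after roll [0.8 1.2 0.8]
```

Emit:
apply_moves:
  targets:
    - [[2,0,0],0,5]
    - [[0,0,0],0,5]

```text
clock: 8.5
eef_pos: [478.7, -300.0, 41.6]
tool_rot: [-0.094, 1.567, 1.714]
force: [0.5, -0.1, -1.9]
width: 9.4
```

Emit:
apply_moves:
  targets:
    - [[2,0,0],0,5]
    - [[1,0,0],0,5]

```text
clock: 8.75
eef_pos: [478.6, -300.2, 41.1]
tool_rot: [-0.149, 1.568, 1.658]
force: [-2.9, 1.7, 10.3]
width: 8.7
```

Contact with the floor: +10 N. Opening just a little, then rising.

Emit:
apply_moves:
  targets:
    - [[0,0,0],0,20]
    - [[0,0,0],0,30]
    - [[0,0,0],0,34]
    - [[-15,0,0],0,34]
    - [[-30,0,0],0,34]
    - [[-40,0,0],0,34]
    - [[-50,0,0],0,34]
    - [[-30,0,0],0,34]

```text
clock: 9.75
eef_pos: [477.8, -300.4, 211.3]
tool_rot: [0.335, 1.565, 2.143]
force: [0.1, -0.5, -0.5]
width: 34.2
```

```bash
python3 -c "
from h import *
plan([502.7,326.3,220],0.269+np.pi/2)
p=eyes.camera_params('wrist');im,d=eyes.get_image('wrist');cv2.imwrite('pics/w3.png',im)
W=cloud(d,p);z=W[...,2]
near=(d>0)&(abs(W[...,0]-478)<130)&(abs(W[...,1]+298)<110)
for lo,hi in [(94,106),(28,42),(64,80)]:
  m=near&(z>lo)&(z<hi)
  if lo<90: m&=(abs(W[...,0]-478)<80)&(abs(W[...,1]+299)<45)&(im.min(-1)>90 if lo<40 else True)
  print(lo,m.sum(),rect(W[m]),np.median(z[m]))
"
```

```text
clk 9.75 pos [ 477.8 -300.4  211.3] F [ 0.1 -0.5 -0.5] w 34.2 q [ 0.57  0.53 -0.09  1.78  0.06  0.84  2.26]
jaw yaw 1.808 tool x [-0.003   0.0047 -1.    ] q1+az
roll deg (mod 180) -1.84 shift now axes [  -5.9 -171.2  603.4] shift after roll [  -5.9 -190.5  597.6]
94 9900 (array([ 478.05285645, -300.69451904]), [np.float32(197.1041), np.float32(154.44939)], np.float32(0.23721886)) 100.62128599671648
28 5192 (array([ 477.44192505, -300.81677246]), [np.float32(128.37509), np.float32(56.034615)], np.float32(0.23717214)) 34.8447022989434
64 944 (array([ 478.04495239, -298.92059326]), [np.float32(159.73169), np.float32(89.885666)], np.float32(-0.0010305523)) 72.58772228715486
```

View pics/w3.png

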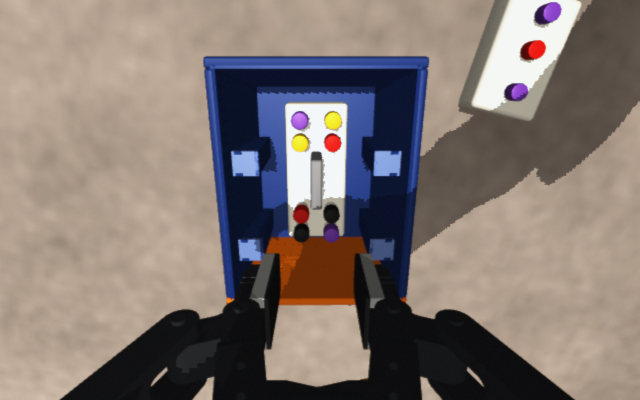

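The wrist view shows the rack centred on the floor at about (316,170), level and between the pillars. Next is the light bin.

Emit:
apply_moves:
  targets:
    - [[0,-10,30],-1.8,50]
    - [[0,-15,50],0,50]
    - [[0,-15,50],0,50]
    - [[0,-15,50],0,50]
    - [[0,-15,50],0,50]
    - [[0,-15,50],0,50]
    - [[0,-15,50],0,50]
    - [[0,-15,50],0,50]
    - [[0,-15,50],0,50]
    - [[0,0,0],0,50]

```text
clock: 11.05
eef_pos: [495.4, 160.2, 223.0]
tool_rot: [-1.875, 1.553, -0.038]
force: [-0.7, -1.1, 0.2]
width: 49.7
```

```bash
python3 -c "
from h import *
plan([502.7,325.3,220],0.269+np.pi/2)"
```

```text
clk 11.05 pos [495.4 160.2 223. ] F [-0.7 -1.1  0.2] w 49.7 q [-0.28  0.45 -0.13  1.9   0.09  0.78  1.38]
jaw yaw 1.837 tool x [ 1.760e-02 -7.000e-04 -9.998e-01] q1+az
roll deg (mod 180) -0.18 shift now axes [  3.  -50.3 157.4] shift after roll [  3.  -50.8 157.3]
```

Emit:
apply_moves:
  targets:
    - [[0,-13,40],0,50]
    - [[0,-13,40],0,50]
    - [[0,-13,38],0,50]
    - [[0,-9,25],0,50]
    - [[0,0,0],0,50]
    - [[0,0,0],0,50]

```text
clock: 11.8
eef_pos: [506.0, 307.7, 225.2]
tool_rot: [-2.093, 1.551, -0.263]
force: [0.2, -1.0, -0.6]
width: 50.0
```

```bash
python3 -c "
from h import *
plan([502.7,325.3,94],0.269+np.pi/2)
p=eyes.camera_params('wrist');im,d=eyes.get_image('wrist');cv2.imwrite('pics/w4.png',im)
W=cloud(d,p);z=W[...,2]
near=(d>0)&(abs(W[...,0]-503)<130)&(abs(W[...,1]-326)<110)
for lo,hi in [(92,106),(122,140)]:
  m=near&(z>lo)&(z<hi)
  print(lo,m.sum(),rect(W[m]),np.median(z[m]))
"
```

```text
clk 11.8 pos [506.  307.7 225.2] F [ 0.2 -1.  -0.6] w 50.0 q [-0.53  0.55 -0.12  1.7   0.1   0.89  1.14]
jaw yaw 1.83 tool x [ 0.0196 -0.0053 -0.9998] q1+az
roll deg (mod 180) -0.59 shift now axes [131.    1.   19.2] shift after roll [131.    0.8  19.2]
92 10335 (array([503.27197266, 324.57730103]), [np.float32(197.54106), np.float32(154.51279)], np.float32(0.26661208)) 100.53344311393423
122 1964 (array([503.08334351, 324.44464111]), [np.float32(89.358315), np.float32(12.047513)], np.float32(0.26419017)) 130.57125514049943
```

View pics/w4.png

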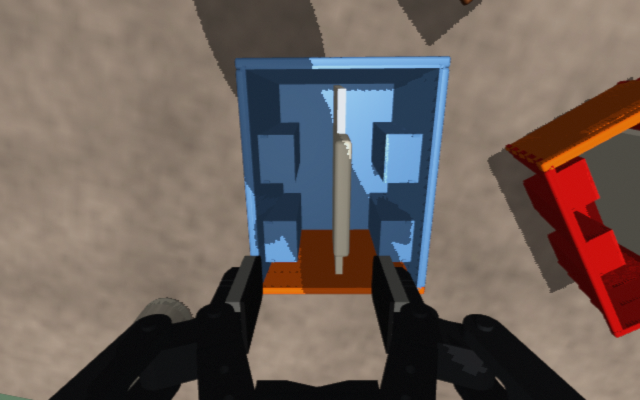

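The wrist view shows the light blue bin with its white grip at (342,195). The red look-alike is off to the right. Aligning.

Emit:
apply_moves:
  targets:
    - [[10,1,10],0,50]
    - [[20,0,7],0,50]
    - [[20,0,0],0,50]
    - [[10,0,0],0,50]
    - [[0,0,0],0,50]
    - [[0,0,0],0,50]

```text
clock: 12.6
eef_pos: [501.8, 320.9, 162.7]
tool_rot: [-2.133, 1.55, -0.31]
force: [-0.4, 0.5, -1.1]
width: 50.2
```

```bash
python3 -c "
from h import *
plan([503.1,324.7,94],0.266+np.pi/2)"
```

```text
clk 12.6 pos [501.8 320.9 162.7] F [-0.4  0.5 -1.1] w 50.2 q [-0.56  0.63 -0.11  1.75  0.12  0.76  1.1 ]
jaw yaw 1.824 tool x [ 0.0193 -0.0062 -0.9998] q1+az
roll deg (mod 180) -0.75 shift now axes [68.7 -1.   4.1] shift after roll [68.7 -1.1  4.1]
```

Emit:
apply_moves:
  targets:
    - [[10,-1,4],-0.7,50]
    - [[20,0,0],0,50]
    - [[20,0,0],0,50]
    - [[12,0,0],0,50]
    - [[4,0,0],0,50]
    - [[0,0,0],0,50]

```text
clock: 13.35
eef_pos: [504.8, 327.4, 96.0]
tool_rot: [-1.925, 1.547, -0.086]
force: [-0.2, -0.6, -0.5]
width: 50.3
```

```bash
python3 -c "
from h import *
plan([503.1,324.7,94],0.266+np.pi/2)"
```

```text
clk 13.35 pos [504.8 327.4  96. ] F [-0.2 -0.6 -0.5] w 50.3 q [-0.57  0.72 -0.1   1.79  0.14  0.62  1.08]
jaw yaw 1.838 tool x [ 0.0238 -0.0021 -0.9997] q1+az
roll deg (mod 180) 0.09 shift now axes [ 2.   2.4 -2.1] shift after roll [ 2.   2.4 -2.1]
```

Emit:
apply_moves:
  targets:
    - [[1,2,-2],0,50]
    - [[0,0,0],0,30]
    - [[0,0,0],0,6]
    - [[0,0,0],0,6]
    - [[0,0,0],0,6]
    - [[0,0,0],0,6]

```text
clock: 14.1
eef_pos: [504.2, 325.3, 96.7]
tool_rot: [-1.847, 1.545, -0.009]
force: [0.0, -0.0, -0.4]
width: 11.2
```

```bash
python3 -c "
from h import *
plan([503.1,324.7,94],0.266+np.pi/2)"
```

```text
clk 14.1 pos [504.2 325.3  96.7] F [ 0.  -0.  -0.4] w 11.2 q [-0.57  0.72 -0.1   1.8   0.14  0.61  1.08]
jaw yaw 1.838 tool x [ 2.620e-02 -2.000e-04 -9.997e-01] q1+az
roll deg (mod 180) 0.06 shift now axes [ 2.7  1.3 -0.3] shift after roll [ 2.7  1.3 -0.3]
```

Gripped (11.2 mm). With the bin on the bench the TCP is at z = 96.7, so on the ledges it should be about 178.7. Lifting.

Emit:
apply_moves:
  targets:
    - [[-10,0,0],0,6]
    - [[-20,0,0],0,6]
    - [[-30,0,0],0,6]
    - [[-30,0,0],0,6]
    - [[-30,0,0],0,6]
    - [[-25,0,0],0,6]
    - [[-10,0,0],0,6]
    - [[0,0,0],0,6]

```text
clock: 15.1
eef_pos: [496.3, 322.8, 254.3]
tool_rot: [-2.237, 1.552, -0.398]
force: [0.4, 0.7, -4.9]
width: 11.1
```

```bash
python3 -c "
from h import *
plan([478,-300.6,245],0.237+np.pi/2)
im,d=eyes.get_image('scene');cv2.imwrite('pics/s5.png',im)"
```

```text
clk 15.1 pos [496.3 322.8 254.3] F [ 0.4  0.7 -4.9] w 11.1 q [-0.55  0.52 -0.13  1.67  0.1   0.96  1.12]
jaw yaw 1.839 tool x [ 0.0171 -0.0072 -0.9998] q1+az
roll deg (mod 180) 1.81 shift now axes [  13.5  183.3 -596.1] shift after roll [  13.5  164.4 -601.6]
```

View pics/s5.png

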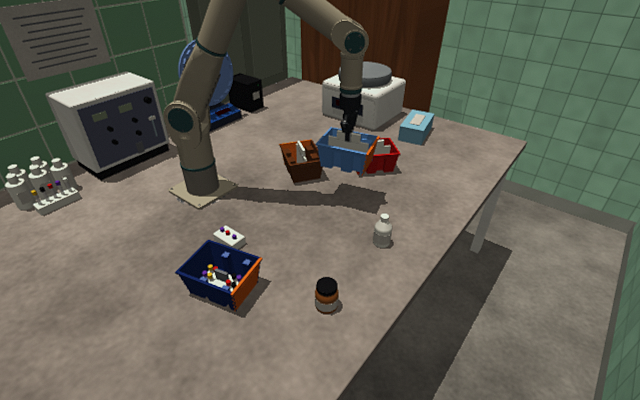

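The scene view shows the light bin lifted clear at (345,150), level, with the rack in the dark bin at (225,278). Carrying it toward the middle next.

Emit:
apply_moves:
  targets:
    - [[0,7,-20],0,6]
    - [[0,13,-40],0,6]
    - [[0,13,-43],0,6]
    - [[0,13,-43],0,6]
    - [[0,13,-43],0,6]
    - [[0,13,-43],0,6]
    - [[0,13,-43],0,6]
    - [[0,7,-20],0,6]
    - [[0,0,0],0,6]

```text
clock: 16.27
eef_pos: [475.6, -8.1, 247.8]
tool_rot: [2.694, 1.551, -1.757]
force: [-0.2, 0.1, -4.6]
width: 11.4
```

Emit:
apply_moves:
  targets:
    - [[0,0,0],5,6]
    - [[0,0,0],9,6]
    - [[0,0,0],9,6]
    - [[0,0,0],9,6]
    - [[0,0,0],9,6]
    - [[0,0,0],9,6]
    - [[0,0,0],9,6]
    - [[0,0,0],9,6]
    - [[0,0,0],9,6]
    - [[0,0,0],9,6]

```text
clock: 17.52
eef_pos: [468.4, 0.3, 242.1]
tool_rot: [-2.723, 1.548, -2.43]
force: [0.2, 0.6, -4.5]
width: 11.1
```

```bash
python3 -c "
from h import *
plan([478,-300.6,245],0.237+np.pi/2)"
```

```text
clk 17.52 pos [4.684e+02 3.000e-01 2.421e+02] F [ 0.2  0.6 -4.5] w 11.1 q [-0.29  0.38  0.3   1.98 -0.13  0.82  0.38]
jaw yaw 0.293 tool x [-0.017  -0.0147 -0.9997] q1+az
roll deg (mod 180) -86.79 shift now axes [   1.4 -290.9  -77.7] shift after roll [   1.4   61.3 -294.8]
```

Emit:
apply_moves:
  targets:
    - [[0,0,0],9,6]
    - [[0,0,0],9,6]
    - [[0,0,0],9,6]
    - [[0,0,0],9,6]
    - [[0,0,0],9,6]
    - [[0,0,0],9,6]
    - [[0,0,0],9,6]
    - [[0,0,0],9,6]
    - [[0,0,0],9,6]
    - [[0,0,0],9,6]

```text
clock: 18.77
eef_pos: [461.8, 12.2, 236.7]
tool_rot: [-1.5, 1.54, -2.813]
force: [-1.1, 0.5, -4.9]
width: 11.2
```

```bash
python3 -c "
from h import *
plan([478,-300.6,245],0.237+np.pi/2)"
```

```text
clk 18.77 pos [461.8  12.2 236.7] F [-1.1  0.5 -4.9] w 11.2 q [-0.62  0.46  0.75  2.   -0.39  0.86 -0.96]
jaw yaw -1.313 tool x [-0.0292 -0.01   -0.9995] q1+az
roll deg (mod 180) 1.18 shift now axes [ -5.7 -64.2 306.6] shift after roll [ -5.7 -57.9 307.9]
```

Emit:
apply_moves:
  targets:
    - [[0,-4,20],1.2,6]
    - [[-2,-8,40],0,6]
    - [[-2,-8,43],0,6]
    - [[-2,-8,43],0,6]
    - [[0,-8,43],0,6]
    - [[0,-8,43],0,6]
    - [[0,-8,40],0,6]
    - [[0,-4,20],0,6]
    - [[0,0,0],0,6]
    - [[0,0,0],0,6]

```text
clock: 20.02
eef_pos: [479.2, -277.3, 236.8]
tool_rot: [-1.832, 1.531, 3.138]
force: [0.1, 0.9, -5.1]
width: 11.5
```

```bash
python3 -c "
from h import *
plan([478,-300.6,245],0.237+np.pi/2)
im,d=eyes.get_image('scene');cv2.imwrite('pics/s6.png',im)
im,d=eyes.get_image('top');cv2.imwrite('pics/t6.png',im);np.save('pics/t6.npy',d)
im,d=eyes.get_image('wrist');cv2.imwrite('pics/w6.png',im)"
```

```text
clk 20.02 pos [ 479.2 -277.3  236.8] F [ 0.1  0.9 -5.1] w 11.5 q [ 0.03  0.59  0.69  1.76 -0.41  0.98 -0.43]
jaw yaw -1.313 tool x [-3.940e-02  2.000e-04 -9.992e-01] q1+az
roll deg (mod 180) 1.17 shift now axes [-8.2 -7.4 22.2] shift after roll [-8.2 -6.9 22.3]
```

View pics/s6.png

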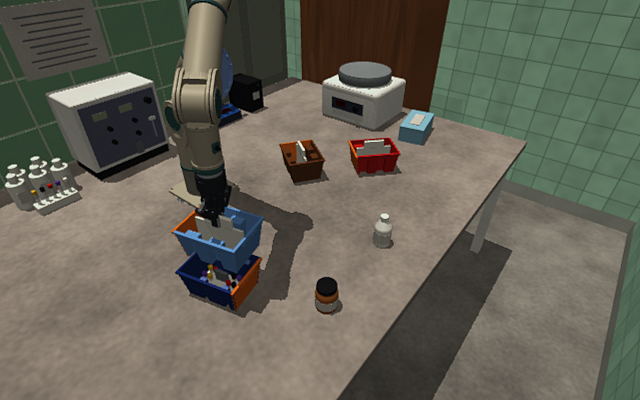

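View pics/t6.png

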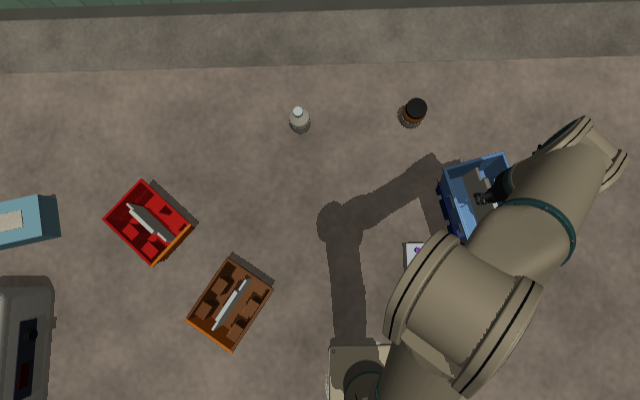

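View pics/w6.png

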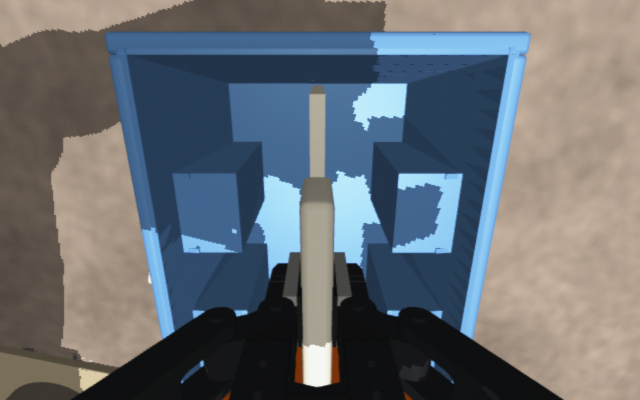

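The orange end now points toward the robot, over the dark bin's plain end (scene view (195,225)). I'll check the bin's tilt and pose in the hand from the wrist depth.

```bash
cat > up.py <<'E'
from h import *
def up(zr,tol=6):
    p=eyes.camera_params('wrist');im,d=eyes.get_image('wrist')
    W=cloud(d,p);h=cv2.cvtColor(im,cv2.COLOR_BGR2HSV)
    m=(d>0)&(abs(W[...,2]-zr)<tol)&(h[...,0]>95)&(h[...,0]<125)&(h[...,1]>60)
    P=W[m]
    A=np.c_[P[:,:2]-P[:,:2].mean(0),np.ones(len(P))];c=None
    w=np.ones(len(P),bool)
    for _ in range(6):
        c=np.linalg.lstsq(A[w],P[w,2],rcond=None)[0]; r=P[:,2]-A@c; w=abs(r)<1.5
    Q=P[w];print('rim pts',len(P),w.sum(),'slope x,y',c[:2].round(4),'z',c[2].round(1),rect(Q))
    # long edge via far plain corner extents
    return im,W,Q
E
python3 -c "
from up import *
im,W,Q=up(240,9)
m=(W[...,2]>258)&(W[...,2]<285)&(im.min(-1)>90)
print(rect(W[m]))
"
```

```text
rim pts 28366 19950 slope x,y [-0.0126  0.0035] z 240.6 (array([ 496.07925415, -273.40759277]), [np.float32(164.51323), np.float32(153.6308)], np.float32(0.25855485))
(array([ 485.4609375 , -276.01571655]), [np.float32(80.773), np.float32(20.180079)], np.float32(0.15521012))
```

Emit:
apply_moves:
  targets:
    - [[0,-3,10],1.2,6]
    - [[0,-3,10],0,6]
    - [[0,0,0],0,6]
    - [[0,0,0],0,6]

```text
clock: 20.72
eef_pos: [478.7, -299.8, 237.7]
tool_rot: [-1.768, 1.533, -3.102]
force: [-0.0, 0.2, -4.1]
width: 11.2
```

```bash
python3 -c "
from h import *
plan([477.5,-300.2,205],0.237+np.pi/2)
from up import *
im,W,Q=up(240,9)
"
```

```text
clk 20.73 pos [ 478.7 -299.8  237.7] F [-0.   0.2 -4.1] w 11.2 q [ 0.07  0.6   0.7   1.74 -0.42  0.99 -0.42]
jaw yaw -1.335 tool x [-0.038  -0.0015 -0.9993] q1+az
roll deg (mod 180) -0.04 shift now axes [32.7 -0.   0.4] shift after roll [32.7 -0.   0.4]
rim pts 28742 19979 slope x,y [-0.0106  0.0026] z 241.0 (array([ 495.43579102, -295.96813965]), [np.float32(164.56161), np.float32(153.74791)], np.float32(0.23629211))
```

Emit:
apply_moves:
  targets:
    - [[8,0,0],0,6]
    - [[12,0,0],0,6]
    - [[8,0,0],0,6]
    - [[3,0,0],0,6]
    - [[0,0,0],0,6]
    - [[0,0,0],0,6]

```text
clock: 21.52
eef_pos: [477.3, -299.0, 203.8]
tool_rot: [-1.79, 1.532, -3.124]
force: [0.3, 0.6, -4.6]
width: 11.3
```

```bash
python3 -c "
from h import *
plan([477.3,-300.9,179],0.237+np.pi/2)
from up import *
im,W,Q=up(206,9)
im,d=eyes.get_image('scene');cv2.imwrite('pics/s7.png',cv2.resize(im[170:320,140:300],None,fx=4,fy=4))
"
```

```text
clk 21.52 pos [ 477.3 -299.   203.8] F [ 0.3  0.6 -4.6] w 11.3 q [ 0.08  0.64  0.67  1.78 -0.45  0.92 -0.39]
jaw yaw -1.334 tool x [-3.920e-02 -7.000e-04 -9.992e-01] q1+az
roll deg (mod 180) 0.01 shift now axes [24.8  0.5  2.1] shift after roll [24.8  0.5  2.1]
rim pts 28816 19935 slope x,y [-0.0118  0.0035] z 207.0 (array([ 494.0496521, -295.1583252]), [np.float32(164.45294), np.float32(153.5416)], np.float32(0.23718905))
```

View pics/s7.png

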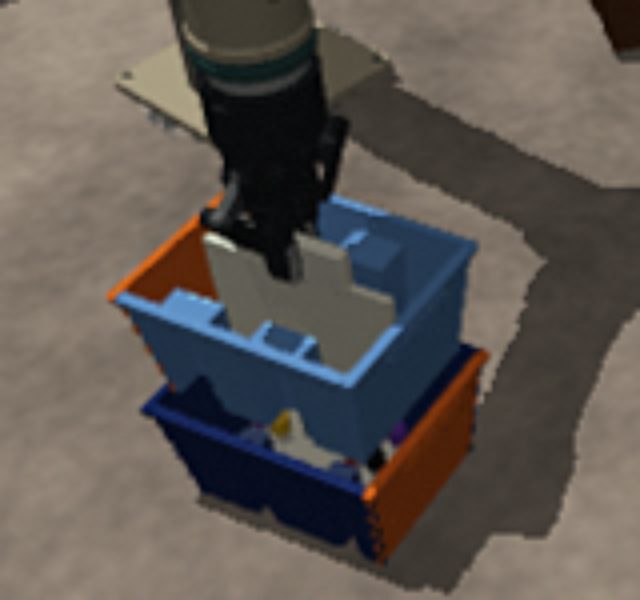

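The light bin is centred over the dark one to within about 2 mm and level to 0.012 rad. Lowering gently.

Emit:
apply_moves:
  targets:
    - [[5,0,1.5],0,6]
    - [[6,0,0],0,6]
    - [[5,0,0],0,6]
    - [[3,0,0],0,6]
    - [[0,0,0],0,6]

```text
clock: 22.25
eef_pos: [477.0, -300.6, 183.6]
tool_rot: [-1.789, 1.532, -3.122]
force: [-0.0, 0.2, -3.7]
width: 11.2
```

```bash
python3 -c "
from h import *
plan([477.5,-300.7,179],0.237+np.pi/2)
"
```

```text
clk 22.25 pos [ 477.  -300.6  183.6] F [-0.   0.2 -3.7] w 11.2 q [ 0.1   0.66  0.65  1.79 -0.47  0.88 -0.37]
jaw yaw -1.334 tool x [-3.890e-02 -8.000e-04 -9.992e-01] q1+az
roll deg (mod 180) 0.02 shift now axes [4.6 0.6 0.3] shift after roll [4.6 0.6 0.3]
```

Emit:
apply_moves:
  targets:
    - [[2,0,0],0,6]
    - [[2,0,0],0,6]
    - [[0,0,0],0,6]

```text
clock: 22.62
eef_pos: [477.0, -300.7, 179.8]
tool_rot: [-1.782, 1.533, -3.115]
force: [0.0, 0.8, -2.6]
width: 11.3
```

Emit:
apply_moves:
  targets:
    - [[1.5,0,0],0,6]
    - [[1,0,0],0,6]
    - [[0,0,0],0,6]

```text
clock: 23.0
eef_pos: [476.8, -300.9, 179.7]
tool_rot: [-1.801, 1.534, -3.134]
force: [-0.6, 0.5, -3.5]
width: 11.0
```

Emit:
apply_moves:
  targets:
    - [[2,0,0],0,6]
    - [[2,0,0],0,6]

```text
clock: 23.25
eef_pos: [476.2, -301.2, 178.7]
tool_rot: [-1.833, 1.536, 3.116]
force: [-5.5, 5.0, 19.2]
width: 11.0
```

```bash
python3 -c "
from up import *
im,W,Q=up(182,9)
"
```

```text
rim pts 28690 20056 slope x,y [-0.0026  0.0041] z 182.8 (array([ 493.0166626 , -297.36712646]), [np.float32(165.07922), np.float32(153.64168)], np.float32(0.23703462))
```

It's pressing at 19 N with the rim at z = 182.8 and level, so it is resting on the ledges. Releasing.

Emit:
apply_moves:
  targets:
    - [[0,0,0],0,20]
    - [[0,0,0],0,40]
    - [[0,0,0],0,50]
    - [[-10,0,0],0,50]
    - [[-25,0,0],0,50]
    - [[-30,0,0],0,50]
    - [[-30,0,0],0,50]
    - [[-20,0,0],0,50]
    - [[0,0,0],0,50]

```text
clock: 24.42
eef_pos: [481.5, -303.1, 299.8]
tool_rot: [-1.689, 1.539, -3.024]
force: [-0.0, -0.9, -0.2]
width: 50.1
```

```bash
python3 -c "
from up import *
print(status.read_state()['eef_pos'],status.read_state()['width'])
im,W,Q=up(182,9);cv2.imwrite('pics/w8.png',im)
z=W[...,2];m=(abs(z-182)<5)&(abs(W[...,0]-478)<130)&(abs(W[...,1]+300)<110);print('rim all',rect(W[m]))
m=(abs(z-101)<4)&(abs(W[...,0]-478)<130)&(abs(W[...,1]+300)<110);print('lower rim',m.sum())
im,d=eyes.get_image('scene');cv2.imwrite('pics/s8.png',cv2.resize(im[170:320,140:300],None,fx=4,fy=4))
"
```

```text
[ 481.49874098 -303.05230593  299.82315572] 50.12899793182378
rim pts 8773 6491 slope x,y [0.0011 0.0005] z 182.9 (array([ 489.93283081, -297.51733398]), [np.float32(170.86284), np.float32(153.47136)], np.float32(0.23944813))
rim all (array([ 476.44430542, -300.57452393]), [np.float32(198.3203), np.float32(154.36436)], np.float32(0.23655854))
lower rim 880
```

View pics/s8.png

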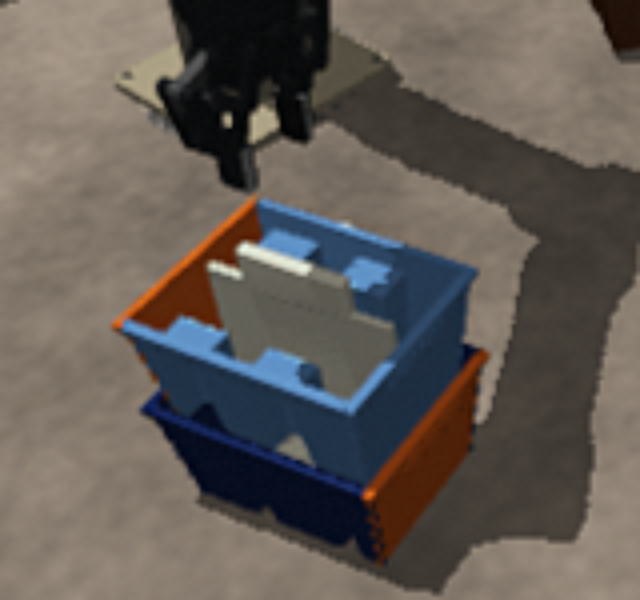

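View pics/w8.png

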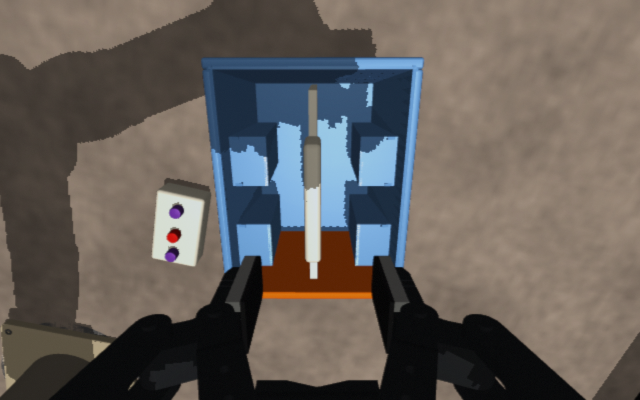

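The upper bin is level (slope about 0.001), with its rim at z = 182.9 (about 182 expected). It sits about 2 mm from the lower bin's centre, and its orange end is over the plain end. The gripper is clear, so I'm handing in.

```bash
python3 -c "
from cell import ctrl
print(ctrl.finish_job())"
```

```text
the job is handed in; nothing more can be done
None
```

The job is done and handed in at about 24.5 s of the 64 s allowed; the hand-in gives no verdict.

- **Rack:** it stands on the dark bin's floor, about 1 mm from the bin's centre and in line with it. I measured this before stacking; it is mostly hidden under the upper bin now, so I did not measure it again.
- **Light blue bin:** I lifted it by its white handle, turned it half round and set it on the ledges with its orange end over the dark bin's plain end. The last check showed it level (slope about 0.001), with its rim at 182.9 mm (182 expected). Its centre is about 2 mm from the dark bin's, taking the dark bin's position from before stacking.
- **Everything else:** the gripper was about 120 mm clear at hand-in. I never moved near the bottle, the jar or the look-alike bins, and the foam block only passed under the carried loads. I did not re-measure any of their positions.
- **Disagreements:** the top and wrist cameras differed by about 2 mm in y; I used the wrist values. The tool axis drifted to about 0.04 rad of tilt, but the bin released level.

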